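# Get the shrimp log out from behind the jars

## Task

The black shrimp log is blocked by the two jars in front of it: first stand both jars upright on the black drip mat, and only then take the log and lay it flat in the middle of the white soaking tub, lengthwise along the tub, while the jars wait on the mat. Then put each jar back, upright and centred, on the very coaster it came from. Do not tip the jars over, and leave the glass bowl and the moss pot where they are.

Things in the scene. Friction and masses are not known exactly. Their poses are not given: they have to be found in the camera images.
- jar_blue: Loose upright round jar, grey with a white paper band and a blue twist cap. 54 mm diameter and straight-sided from the base to 97 mm, cap 52 mm diameter above that, 115 mm high in all, 0.13 to 0.25 kg. Origin: centre of its underside, z up. At the start it stands centred on one of the two coasters (which one varies).
- jar_amber: Loose upright round jar of amber glass with a white paper band and an orange twist cap; same sizes and weight as the blue-capped jar. Origin: centre of its underside, z up. At the start it stands centred on the other coaster.
- shrimp_log: Loose black ceramic shrimp log: a hollow eight-sided tube lying flat, 120 mm long along its own y, 42 mm wide along its own x (flat upright sides, 17 mm tall, centred at mid height), 42 mm high, 0.17 to 0.29 kg, three small holes drawn along its top. Origin: centre of its underside, z up. It lies on the wooden board, whose top is 6 mm above the work surface, just behind the jars (about 14 mm between jars and log, its centre 62 mm behind the line of the jars).
- coaster_white: Fixed white disc, 76 mm diameter, 4 mm thick, on the wooden board (170 x 220 mm, 6 mm thick), so that its top is 10 mm above the work surface. Origin: centre of its underside. Its x axis points from the jars' row towards the log, its y axis along the row of coasters; the coasters' centres are 80 mm apart.
- coaster_green: Fixed green disc, same sizes and axes as the white one, beside it on the wooden board.
- drip_mat: Fixed flat black rubber mat, 210 mm along its x, 150 mm along its y, 4 mm thick, on the work surface, left or right of the board: the side area where the jars wait. Origin: centre of its underside. It has room for the two jars side by side along x.
- soak_tub: Fixed open white tub, outside 200 mm along its x, 140 mm along its y, 28 mm high; walls and floor 5 mm thick. On the work surface, on the other side of the board from the mat. Origin: centre of its underside.
- glass_bowl: Bystander: loose green glass bowl, 110 mm across the rim, 50 mm high, at the far side behind the board. Origin: centre of its underside.
- moss_pot: Bystander: loose terracotta pot with green moss, 58 mm across, 60 mm high, at the far side, to the left (+y) of the bowl. Origin: centre of its underside.
Things that resemble listed ones, but are neither listed nor needed, are in the scene too. Of the things shaped like the shrimp_log, the black one is meant.

How it is judged:
By the outcome, as a careful person would: the job done as asked, in the order asked, and still so for the second after the job is handed in, with the robot touching nothing.
It also fails if it takes over 139 s, if anything falls off the work surface, if the arm or the gripper's body presses on something with over 40 N, if the wrist force passes 120 N, or if a joint passes its speed limit or range.

## Robot

A 6-joint arm with a two-finger parallel gripper is mounted at the origin on the work surface. World frame = base frame: x ahead of the robot, y to its left, z up, the work surface at z = 0. Lengths are in m, angles in rad, forces in N, time in s.
With the tool pointing down it reaches from about 0.3 to 0.775 m from the base axis. Payload 14.6 kg.
Tool frame: the origin (TCP) lies at the very end of the fingers, on their centre line; the grasp point (between the pads) lies 19 mm behind it; z points along the fingers, y is the line along which they close (so a half turn about z gives the same grasp; the last joint's range is limited). The gripper opens to 94 mm and grips with 3 to 60 N. Pads are 16 mm wide; open, the fingers measure 119 mm over their backs; the gripper's body (75 mm by 177 mm) begins 78 mm behind the grasp point.
Start: joints at [-0.067, 0.3, 1.521, -0, 1.321, -0.067], TCP at [0.55, -0, 0.205] pointing down, gripper open.
Joint ranges: [-3.03, 3.03], [-0.79, 2.21], [0.23, 2.52], [-1.04, 4.18], [0, 3.07], [-2.55, 2.55]. Speed limits (rad/s): [2.22, 2.22, 2.57, 3.14, 3.14, 3.14].

## Interface

Orientations are given as [roll, pitch, yaw] about the fixed x, y, z axes, in that order (R = Rz(yaw) Ry(pitch) Rx(roll)).
In Python, from station import ctrl gives the robot as it stands.
- The arm moves only by the shell command python3 -m pendant 'ROWS' [OPENING] [FORCE]. ROWS is JSON, a list of rows, each a list of 2 entries, a list of its own where there are three numbers: the shift along the world's x, y, z in cm, then the turn about the world's z in rad. A call has 1 to 20 rows; each row shifts and turns the commanded pose from where the row before left it; what a row does not reach is not made up. A row lasts 1/12 s, in which the tool goes at most 41.7 mm and 7.16 degrees, less where a joint would pass 70% of its speed; a pose out of reach is approached as far as the arm can. A call is refused whole if a number of a shift passes 4.17 or a number of a turn 0.125, either way. A call with a gripper value outside its range is refused whole. OPENING is the opening, from 0 (shut) to 1 (fully open), set as the call begins (- or left out, the last holds). The fingers move at their own pace and stop on an object; FORCE is the grip in N (left out, the last holds). Time passes only in rows, so rows that do not move let the fingers close. It gives the time, the measured TCP pose, the force, the opening and the grip force at its end, in the units of the state.
- ctrl.get_obs(): the state, without advancing time (a new reading comes with each control period).
- ctrl.camera(name): name is "scene" or "side" or "wrist"; returns a dict with "color" (420x560x3 uint8, red, green, blue), "intrinsics" (3x3 intrinsics, pixels), "k1" (the pictures are not rectified: a ray, as slopes to the right and down, at radius r is drawn at 1 + k1 r^2 times it, then the intrinsics apply), "camera_from_world" (4x4, takes a point from world to camera coordinates). Camera axes: x right, y down, z forward; pixel columns grow to the right and rows downward; lengths in m; the calibration is good to about 2 mm. A picture is of the moment at which its call begins. There is no depth.
- ctrl.hand_in(): hands the job in; it is judged then, once.
The state is a dict: "time_s": time; "qpos": joint angles; "joint_vel": joint speeds; "tau": joint torques, N m; "ee_pos": TCP position; "eef_rot": TCP orientation; "force": force on the tool from outside, world axes, zero at the start; "moment": the same for the moment, N m; "grip_width": finger opening in m; "grip_force": force on a finger pad.
Only numpy, scipy, OpenCV 4.12 (cv2) and the standard library are available. Lean on these libraries where they do the work, as an engineer would, in place of code of your own. Each camera call takes 0.05 s, during which the arm holds its last target. There are 200 camera calls.

## Working session

There is one attempt and no reset: what is moved stays moved. The work goes in short steps, Python scripts to look and compute and a shell command to move; the robot and the scene stay as the last step left them, time stands still between calls to the robot, and variables do not carry over. Pictures are saved under pics/ and viewed, at most 15 in all, crops included, and the job is handed in when it is done.

```bash
mkdir -p pics; ls
cat > h.py <<'E'
import numpy as np,cv2
from station import ctrl
def snap(name,fn):
    c=ctrl.camera(name); cv2.imwrite(f'pics/{fn}.png',c['color'][:,:,::-1]); np.savez(f'pics/{fn}.npz',K=c['intrinsics'],k1=c['k1'],T=c['camera_from_world']); return c
def crop(fn,x0,y0,x1,y1,s,out):
    im=cv2.imread(f'pics/{fn}.png')[y0:y1,x0:x1]; cv2.imwrite(f'pics/{out}.png',cv2.resize(im,None,fx=s,fy=s,interpolation=cv2.INTER_CUBIC))
def load(fn):
    d=np.load(f'pics/{fn}.npz'); return d['K'],float(d['k1']),d['T']
def p2w(fn,u,v,z):
    K,k1,T=load(fn)
    r=cv2.undistortPoints(np.array([[[u,v]]],float),K,np.array([k1,0,0,0.]))[0,0]
    R,t=T[:3,:3],T[:3,3]; d=R.T@np.array([r[0],r[1],1]); o=-R.T@t
    return o+d*(z-o[2])/d[2]
def w2p(fn,P):
    K,k1,T=load(fn)
    return cv2.projectPoints(np.array(P,float).reshape(-1,1,3),cv2.Rodrigues(T[:3,:3])[0],T[:3,3],K,np.array([k1,0,0,0.]))[0][:,0]
E
python3 - <<'E'
from h import *
for n in('scene','side','wrist'):
    snap(n,n+'0'); K,k,T=load(n+'0'); print(n,K[0,0],k,-T[:3,:3].T@T[:3,3])
a=[cv2.imread(f'pics/{n}0.png') for n in('scene','side')]
cv2.imwrite('pics/s0.png',cv2.resize(a[0],(784,588)));cv2.imwrite('pics/s1.png',cv2.resize(a[1],(784,588)))
print(ctrl.get_obs())
E
```

```text
pics
scene 462.7429934911455 0.03693618611826429 [ 1.05967611 -0.46495375  0.78013037]
side 471.9513561520248 -0.04353024320721731 [ 0.43348423 -0.78534898  0.7742742 ]
wrist 361.3137260510644 0.031199942525665453 [0.54984015 0.07026339 0.38596359]
{'time_s': 0.15, 'qpos': array([-6.66136865e-02,  3.00358715e-01,  1.52144739e+00, -2.78113461e-05,
        1.32071872e+00, -6.66336142e-02]), 'joint_vel': array([-5.57253064e-05, -1.98953902e-03, -2.38622060e-03, -1.85558517e-03,
        5.99792235e-05, -9.49028382e-04]), 'tau': array([-2.50185103e-04, -5.31960297e+01, -3.52822959e+01,  7.07691838e-02,
        2.35654798e-02, -3.66386917e-05]), 'ee_pos': array([ 5.49789330e-01, -3.71548294e-06,  2.05004540e-01]), 'eef_rot': array([-3.14066076e+00, -3.51880149e-05,  1.57082313e+00]), 'force': array([ 0.45886756, -0.09671618, -0.38578068]), 'moment': array([-0.01021159,  0.0155019 , -0.0037899 ]), 'grip_force': 0.0, 'grip_width': 0.09397750948480878}
```

View pics/s0.png

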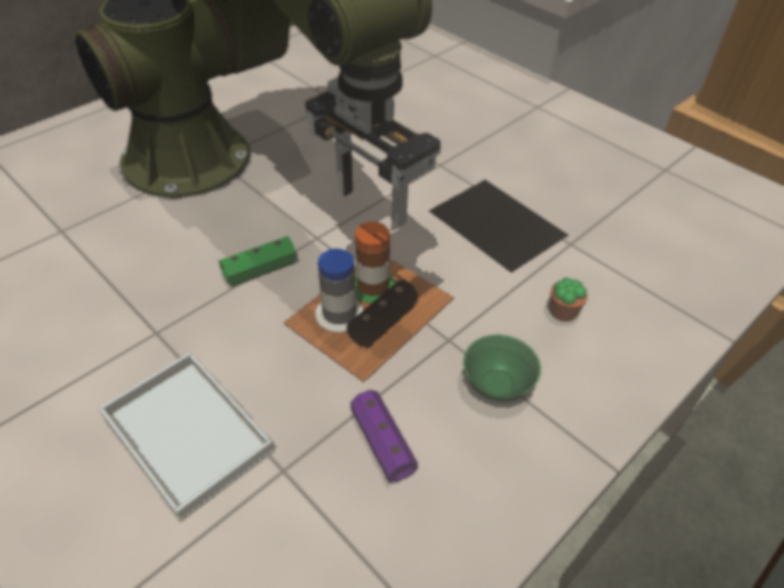

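View pics/s1.png

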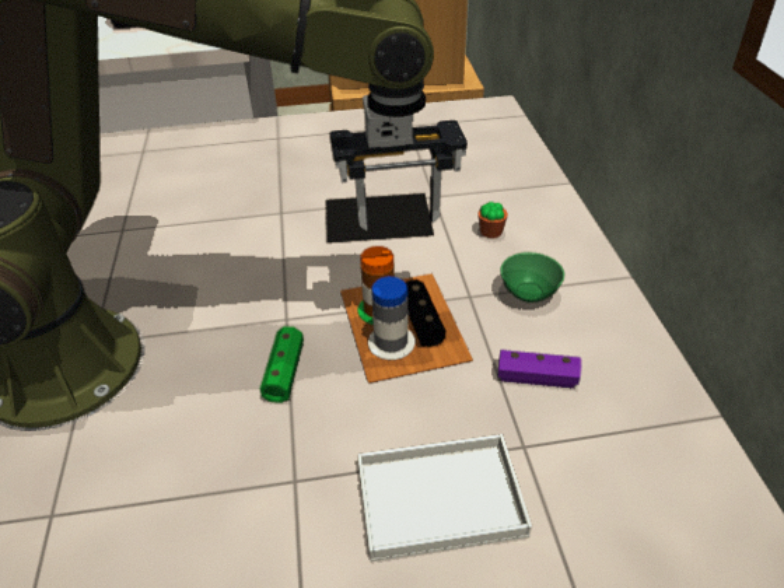

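The scene view (784-wide) shows the blue jar at (337,290) on white and the amber jar at (372,265) on green. Candidates for the log are black (383,312), green (258,260) and purple (383,435). I choose the black one on the board, behind the jars. The tub is at (187,435), the mat at (498,224), the bowl at (501,370) and the pot at (568,298).

Run:
```python
from h import *
def q(cam,pts,z):
    return np.array([p2w(cam+'0',(u+.5)/1.4-.5,(v+.5)/1.4-.5,z) for u,v in pts])
np.set_printoptions(precision=4,suppress=True)
for n,c,pts,z in [('board','side',[(342,289),(432,276),(470,360),(370,381)],.006),('board','scene',[(285,321),(364,377),(453,298),(375,243)],.006),
 ('tub','side',[(358,455),(502,437),(528,528),(370,556)],.028),('tub','scene',[(102,410),(187,357),(272,443),(182,515)],.028),
 ('mat','side',[(326,197),(428,195),(434,234),(327,241)],.004),('mat','scene',[(431,210),(486,181),(567,234),(512,270)],.004),
 ('blue','side',[(390,289)],.125),('blue','scene',[(337,261)],.125),('amb','side',[(377,256)],.125),('amb','scene',[(372,233)],.125),
 ('bowl','scene',[(501,366)],.05),('pot','scene',[(568,290)],.06)]:
    P=q(c,pts,z); print(n,c,P[:,:2].tolist() if len(P)==1 else (P[:,:2].round(4).tolist(),P.mean(0)))
crop('side0',235,165,345,280,5,'cr1'); crop('scene0',195,150,330,275,5,'cr2')
```

```text
board side ([[0.4609, 0.0956], [0.6238, 0.1018], [0.6424, -0.1085], [0.4824, -0.1238]], array([ 0.5524, -0.0087,  0.006 ]))
board scene ([[0.4807, -0.1208], [0.6438, -0.1025], [0.6269, 0.1076], [0.4449, 0.1039]], array([ 0.5491, -0.0029,  0.006 ]))
tub side ([[0.4486, -0.2686], [0.6457, -0.2739], [0.6404, -0.4097], [0.4462, -0.412]], array([ 0.5452, -0.3411,  0.028 ]))
tub scene ([[0.4556, -0.403], [0.4557, -0.2742], [0.6511, -0.2695], [0.6553, -0.404]], array([ 0.5544, -0.3377,  0.028 ]))
mat side ([[0.456, 0.3957], [0.6677, 0.3636], [0.6529, 0.2273], [0.446, 0.2427]], array([0.5557, 0.3073, 0.004 ]))
mat scene ([[0.4481, 0.2427], [0.4604, 0.3846], [0.6599, 0.3735], [0.6505, 0.2299]], array([0.5547, 0.3077, 0.004 ]))
blue side [[0.5270657502988524, -0.05369514740312786]]
blue scene [[0.530182166492059, -0.04971144441315334]]
amb side [[0.5186835075533534, 0.027783572987589822]]
amb scene [[0.5201639440917045, 0.028157672006473067]]
bowl scene [[0.7841747076569228, 0.028988969943183118]]
pot scene [[0.7657471183814885, 0.20868760448993945]]
```

View pics/cr1.png

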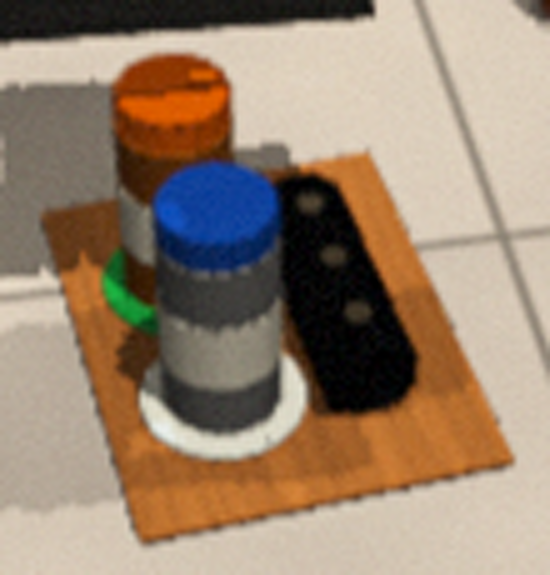

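View pics/cr2.png

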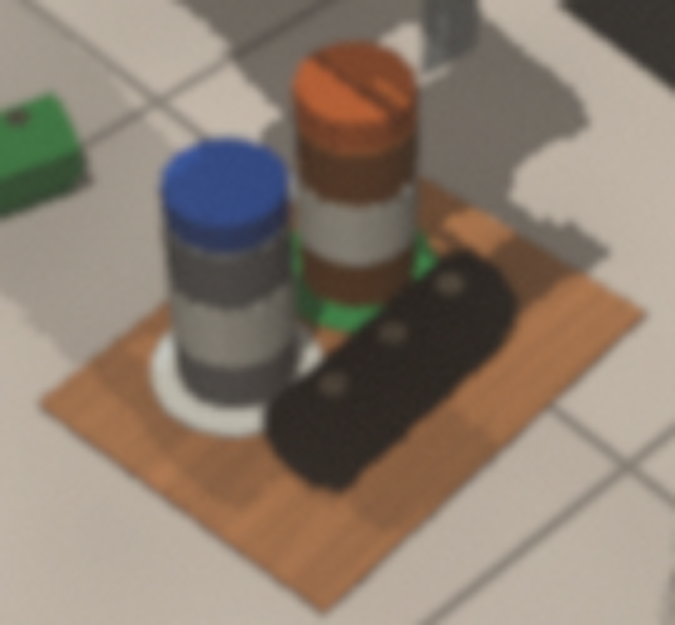

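The crops confirm the choice: a black log with three holes (crop 1: (311,202), (333,255), (358,312)) right behind the jars. The blue jar stands on the white coaster and the amber jar on the green one.

Run:
```python
from h import *
np.set_printoptions(precision=4,suppress=True)
def f(c,pts,z,o): return np.array([p2w(c,o[0]+(u+.5)/5-.5,o[1]+(v+.5)/5-.5,z)[:2] for u,v in pts])
A=('side0',(235,165));B=('scene0',(195,150))
for n,z,pa,pb in [('blue/amb',.125,[(217,203),(172,92)],[(225,187),(356,85)]),('holes',.048,[(311,202),(333,255),(358,312)],[(450,283),(392,331),(333,383)]),
 ('board',.006,[(42,213),(368,153),(513,460),(145,542)],[(40,404),(322,612),(645,314),(425,180)])]:
    print(n);print(f(A[0],pa,z,A[1]));print(f(B[0],pb,z,B[1]))
K,k,T=load('wrist0');print(T,K)
```

```text
blue/amb
[[ 0.5267 -0.0501]
 [ 0.5182  0.0268]]
[[ 0.5304 -0.0525]
 [ 0.5212  0.0278]]
holes
[[ 0.5811  0.0299]
 [ 0.5844 -0.0079]
 [ 0.5884 -0.0466]]
[[ 0.5798  0.0288]
 [ 0.583  -0.0089]
 [ 0.5875 -0.0469]]
board
[[ 0.4578  0.0927]
 [ 0.6246  0.1088]
 [ 0.6462 -0.108 ]
 [ 0.4809 -0.1263]]
[[ 0.4823 -0.1243]
 [ 0.6478 -0.1084]
 [ 0.6265  0.1086]
 [ 0.4956  0.0956]]
[[ 1.      0.0005 -0.0013 -0.5494]
 [ 0.0008 -0.9697  0.2445 -0.0267]
 [-0.0011 -0.2445 -0.9697  0.392 ]
 [ 0.      0.      0.      1.    ]] [[361.3137   0.     283.4549]
 [  0.     361.3137 207.5873]
 [  0.       0.       1.    ]]
```

View pics/wrist0.png

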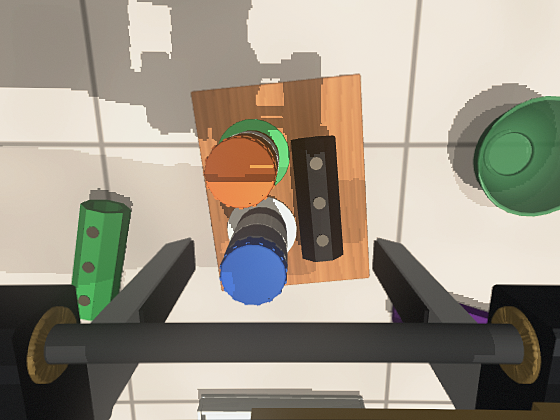

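Wrist view: amber cap centre (240,172), blue cap centre (254,272), holes (316,163), (319,203), (322,241). Now I check these against the estimates and move above the blue jar.

```bash
python3 - <<'E'
from h import *
for u,v,z in [(240,172,.125),(254,272,.125),(316,163,.048),(319,203,.048),(322,241,.048)]: print(p2w('wrist0',u,v,z)[:2].round(4))
E
python3 -m pendant '[[[-1.0,-2.5,0],[0,0,0.1]],[[-1.1,-2.6,0],[0,0,0]],[[0,0,0],[0,0,0]],[[0,0,0],[0,0,0]]]' 1 15
python3 - <<'E'
from h import *
snap('wrist','w1')
E
```

```text
[0.518  0.0311]
[ 0.5266 -0.0473]
[0.5799 0.0281]
[ 0.5836 -0.0104]
[ 0.5875 -0.0489]invalid input
```

View pics/w1.png

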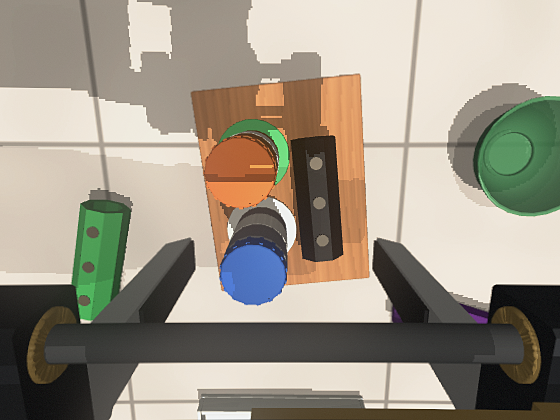

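The picture is unchanged because the call was refused: the turn must be a single number.

```bash
python3 -m pendant '[[[-1.1,-2.5,0],0.1],[[-1.1,-2.6,0],0],[[0,0,0],0],[[0,0,0],0]]' 1 15
python3 - <<'E'
from h import *
snap('wrist','w2')
E
```

```text
time_s: 0.53
ee_pos: [0.5277, -0.0518, 0.2055]
eef_rot: [3.142, -0.0, 1.669]
force: [0.2, 0.3, -0.6]
grip_width: 0.0942
grip_force: 0.0
```

View pics/w2.png

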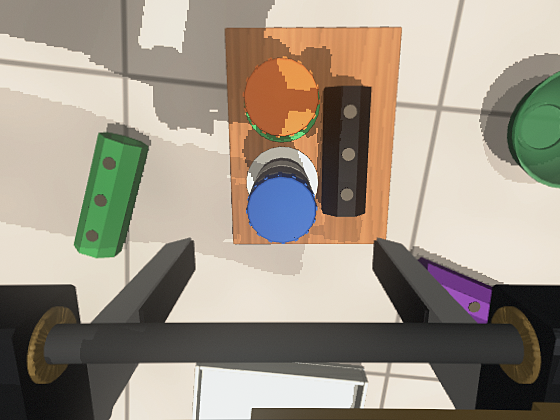

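Blue cap at (282,208), centred between the fingers; amber cap at (282,97), holes (350,111), (348,154), (347,195). The board edges are symmetric in the view, so the yaw is right.

```bash
python3 - <<'E'
from h import *
for u,v,z in [(282,97,.125),(282,208.5,.125),(350,111,.048),(348,154,.048),(347,195,.048)]: print(p2w('w2',u,v,z)[:2].round(4))
E
python3 -m pendant '[[[0,0,-3],0],[[0,0,-3],0],[[0,0,-3],0],[[0,0,-3],0],[[0,0,-2],0],[[0,0,-1],0],[[0,0,0],0],[[0,0,0],0],[[0,0,0],0]]'
python3 -m pendant '[[[0,0,0],0],[[0,0,0],0],[[0,0,0],0],[[0,0,0],0],[[0,0,0],0],[[0,0,0],0],[[0,0,0],0],[[0,0,0],0],[[0,0,0],0],[[0,0,0],0],[[0,0,0],0],[[0,0,0],0]]' 0 15
```

```text
[0.5184 0.0308]
[ 0.5261 -0.0483]
[0.5799 0.0285]
[ 0.5837 -0.0098]
[ 0.5883 -0.0485]
time_s: 1.33
ee_pos: [0.5289, -0.0509, 0.0569]
eef_rot: [3.14, 0.001, 1.671]
force: [-0.4, 0.4, 0.8]
grip_width: 0.0944
grip_force: 0.0
time_s: 2.33
ee_pos: [0.5279, -0.051, 0.0555]
eef_rot: [-3.141, 0.0, 1.671]
force: [-1.5, 0.1, 2.3]
grip_width: 0.0539
grip_force: 15.0
```

```bash
python3 -m pendant '[[[0,0,1],0],[[0,0,2],0],[[0,0,3],0],[[0,0,3],0],[[0,0,3],0],[[0,0,2],0],[[0,0,1],0],[[0,0,0],0],[[0,0,0],0],[[0,0,0],0]]'
python3 -m pendant '[[[0.2,1,0],0],[[0.5,2,0],0],[[0.6,3,0],0],[[0.7,3,0],0],[[0.7,3,0],0],[[0.7,3,0],0],[[0.7,3,0],0],[[0.7,3,0],0],[[0.7,3,0],0],[[0.7,3,0],0],[[0.7,3,0],0],[[0.6,3,0],0],[[0.5,1.5,0],0],[[0.4,1,0],0],[[0,0,0],0],[[0,0,0],0],[[0,0,0],0],[[0,0,0],0]]'
python3 - <<'E'
from h import *
snap('scene','s2');crop('s2',180,80,460,290,2.8,'s2c')
E
```

```text
time_s: 3.17
ee_pos: [0.5274, -0.0509, 0.2038]
eef_rot: [-3.139, -0.001, 1.671]
force: [0.8, -0.5, -2.2]
grip_width: 0.0534
grip_force: 15.0
time_s: 4.67
ee_pos: [0.6119, 0.3033, 0.2053]
eef_rot: [-3.141, 0.0, 1.67]
force: [0.1, -0.1, -1.1]
grip_width: 0.054
grip_force: 15.0
```

View pics/s2c.png

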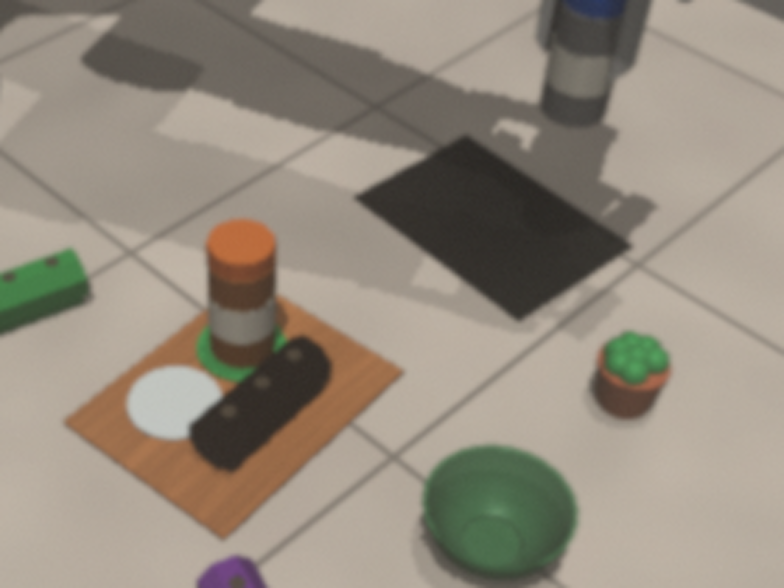

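The jar hangs upright from the gripper, the white coaster is now clear at crop (175,402), and the mat is free. I lower the jar.

```bash
python3 - <<'E'
from h import *
for u,v in [(175,402),(127,402),(223,402),(175,365),(175,439)]: print(p2w('s2',180+(u+.5)/2.8-.5,80+(v+.5)/2.8-.5,.010)[:2].round(4))
E
python3 -m pendant '[[[-0.3,0,-2],0],[[-0.3,0,-3],0],[[0,0,-3],0],[[0,0,-3],0],[[0,0,-2],0],[[0,0,-1],0],[[0,0,-0.6],0],[[0,0,-0.4],0],[[0,0,-0.3],0],[[0,0,-0.2],0],[[0,0,0],0],[[0,0,0],0],[[0,0,0],0],[[0,0,0],0]]'
```

```text
[ 0.5281 -0.05  ]
[ 0.5024 -0.0776]
[ 0.5538 -0.0224]
[ 0.498  -0.0241]
[ 0.5567 -0.0746]
time_s: 5.88
ee_pos: [0.6062, 0.3041, 0.0509]
eef_rot: [3.141, -0.0, 1.671]
force: [0.7, 0.1, -2.9]
grip_width: 0.0536
grip_force: 15.0
```

```bash
python3 -m pendant '[[[0,0,-0.1],0],[[0,0,0],0],[[0,0,0],0],[[0,0,0],0]]'
python3 -m pendant '[[[0,0,0],0],[[0,0,0],0],[[0,0,0],0],[[0,0,0],0],[[0,0,0],0],[[0,0,0],0],[[0,0,0],0],[[0,0,0],0]]' 1
python3 -m pendant '[[[0,0,1],0],[[0,0,2],0],[[0,0,3],0],[[0,0,3],0],[[0,0,3],0],[[0,0,3],0],[[0,-2,0.6],0],[[-0.8,-3,0],0],[[-0.8,-3,0],0],[[-1,-3,0],0],[[-1,-3,0],0],[[-1,-3,0],0],[[-1,-3,0],0],[[-1,-3,0],0],[[-1,-2.5,0],0],[[-1.1,-2,0],0],[[0,0,0],0],[[0,0,0],0],[[0,0,0],0]]'
python3 - <<'E'
from h import *
snap('wrist','w3')
E
```

```text
time_s: 6.22
ee_pos: [0.6061, 0.304, 0.0496]
eef_rot: [3.141, -0.0, 1.671]
force: [-0.1, -0.0, -1.5]
grip_width: 0.0539
grip_force: 15.0
time_s: 6.88
ee_pos: [0.606, 0.304, 0.0495]
eef_rot: [3.142, 0.0, 1.671]
force: [-0.0, -0.0, -0.5]
grip_width: 0.0936
grip_force: 0.0
time_s: 8.47
ee_pos: [0.5193, 0.0294, 0.2061]
eef_rot: [3.141, -0.0, 1.671]
force: [-0.1, -0.3, -0.8]
grip_width: 0.0943
grip_force: 0.0
```

View pics/w3.png

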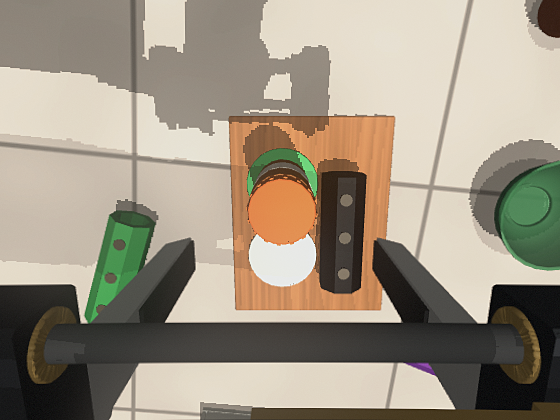

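The amber cap is at (282,209), the same place relative to the fingers as the blue one was. I take it.

```bash
python3 -m pendant '[[[0,0,-3],0],[[0,0,-3],0],[[0,0,-3],0],[[0,0,-3],0],[[0,0,-2],0],[[0,0,-1],0],[[0,0,0],0],[[0,0,0],0],[[0,0,0],0]]'
python3 -m pendant '[[[0,0,0],0],[[0,0,0],0],[[0,0,0],0],[[0,0,0],0],[[0,0,0],0],[[0,0,0],0],[[0,0,0],0],[[0,0,0],0],[[0,0,0],0],[[0,0,0],0],[[0,0,0],0],[[0,0,0],0]]' 0 15
python3 -m pendant '[[[0,0,1],0],[[0,0,2],0],[[0,0,3],0],[[0,0,3],0],[[0,0,3],0],[[0,0,2],0],[[0,0,1],0],[[0,0,0],0],[[0,0,0],0],[[0,0,0],0]]'
```

```text
time_s: 9.27
ee_pos: [0.5199, 0.0293, 0.0569]
eef_rot: [3.14, 0.0, 1.671]
force: [0.0, -0.4, 0.9]
grip_width: 0.0936
grip_force: 0.0
time_s: 10.27
ee_pos: [0.519, 0.029, 0.0555]
eef_rot: [3.142, -0.0, 1.671]
force: [-1.2, 0.2, 2.3]
grip_width: 0.0537
grip_force: 15.0
time_s: 11.1
ee_pos: [0.5184, 0.029, 0.2038]
eef_rot: [-3.139, -0.0, 1.671]
force: [-0.3, -0.1, -1.7]
grip_width: 0.0537
grip_force: 15.0
```

```bash
python3 -m pendant '[[[0,1,0],0],[[0,2,0],0],[[-0.2,3,0],0],[[-0.2,3,0],0],[[-0.2,3,0],0],[[-0.2,3,0],0],[[-0.2,3,0],0],[[-0.2,3,0],0],[[-0.2,3,0],0],[[0,2,0],0],[[0,1.5,0],0],[[0,0.6,0],0],[[0,0,0],0],[[0,0,0],0],[[0,0,0],0],[[0,0,0],0]]'
python3 -m pendant '[[[0,0,-2],0],[[0,0,-3],0],[[0,0,-3],0],[[0,0,-3],0],[[0,0,-2],0],[[0,0,-1],0],[[0,0,-0.6],0],[[0,0,-0.4],0],[[0,0,-0.3],0],[[0,0,-0.3],0],[[0,0,0],0],[[0,0,0],0],[[0,0,0],0],[[0,0,0],0]]'
python3 -m pendant '[[[0,0,0],0],[[0,0,0],0],[[0,0,0],0],[[0,0,0],0],[[0,0,0],0],[[0,0,0],0],[[0,0,0],0],[[0,0,0],0]]' 1
python3 -m pendant '[[[0,0,1],0],[[0,0,2],0],[[0,0,3],0],[[0,0,3],0],[[0,0,3],0],[[0,0,3],0],[[0,0,0.6],0],[[0,0,0],0],[[0,0,0],0]]'
```

```text
time_s: 12.43
ee_pos: [0.5052, 0.309, 0.2056]
eef_rot: [3.141, 0.0, 1.67]
force: [1.3, 0.3, -2.4]
grip_width: 0.0535
grip_force: 15.0
time_s: 13.6
ee_pos: [0.5051, 0.3101, 0.0499]
eef_rot: [3.141, -0.0, 1.671]
force: [0.2, 0.4, -0.9]
grip_width: 0.0541
grip_force: 15.0
time_s: 14.27
ee_pos: [0.505, 0.31, 0.0494]
eef_rot: [-3.142, 0.0, 1.671]
force: [-0.1, 0.5, -0.6]
grip_width: 0.094
grip_force: 0.0
time_s: 15.02
ee_pos: [0.5048, 0.3099, 0.2052]
eef_rot: [-3.141, 0.0, 1.671]
force: [0.4, 0.3, -0.9]
grip_width: 0.0939
grip_force: 0.0
```

```bash
python3 -m pendant '[[[0.5,-2,0],0],[[0.7,-3,0],0],[[0.7,-3,0],0],[[0.7,-3,0],0],[[0.7,-3,0],0],[[0.7,-3,0],0],[[0.7,-3,0],0],[[0.7,-3,0],0],[[0.7,-3,0],0],[[0.7,-3,0],0],[[0.6,-1.9,0],0],[[0.5,-1,-1],0],[[0,0,-3],0],[[0,0,-3],0],[[0,0,-2],0],[[0,0,0],0],[[0,0,0],0],[[0,0,0],0],[[0,0,0],0]]' 0.66
python3 - <<'E'
from h import *
snap('wrist','w4');snap('side','d4')
a=cv2.imread('pics/w4.png');crop('d4',100,120,400,410,2,'x');b=cv2.imread('pics/x.png')
s=np.zeros((580,800,3),np.uint8);s[:300,:400]=cv2.resize(a,(400,300));cv2.imwrite('pics/d4c.png',b)
E
```

```text
time_s: 16.6
ee_pos: [0.5846, -0.0088, 0.1168]
eef_rot: [3.14, 0.0, 1.671]
force: [-0.0, -0.6, -0.0]
grip_width: 0.0624
grip_force: 0.0
```

View pics/w4.png

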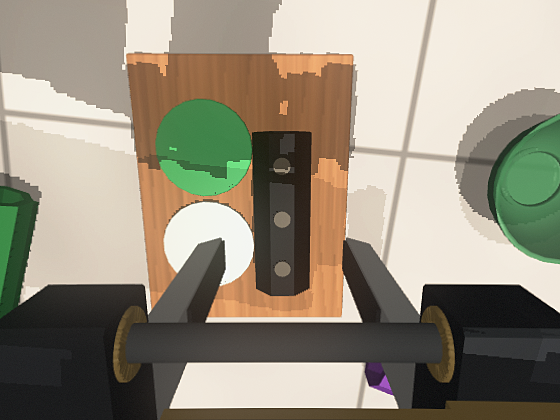

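View pics/d4c.png

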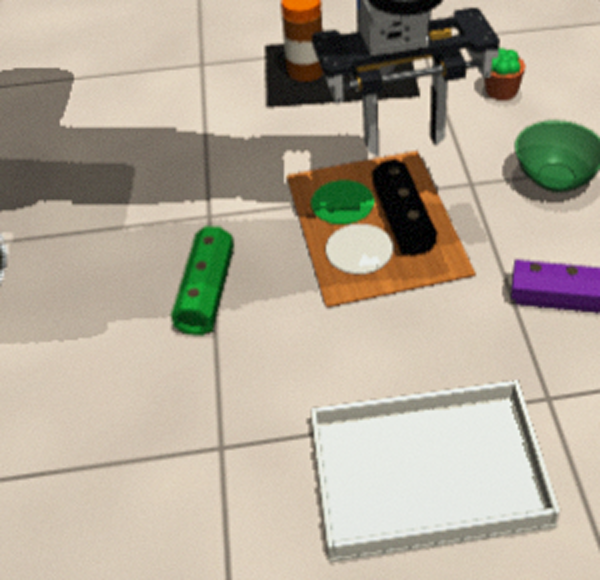

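Wrist: the log is centred between the fingers (hole at (282,219), fingers at 223 and 344), with the green coaster at (204,147) and the white at (209,243). Side crop: tub rim corners (312,409), (518,382), (556,515), (329,548).

```bash
python3 - <<'E'
from h import *
for u,v,z in [(204,147,.01),(209,243,.01),(282,167,.048),(282,219,.048),(282,269,.048)]: print(p2w('w4',u,v,z)[:2].round(4))
P=np.array([p2w('d4',100+(u+.5)/2-.5,120+(v+.5)/2-.5,.028)[:2] for u,v in [(312,409),(518,382),(556,515),(329,548)]]);print(P.round(4),P.mean(0))
E
python3 -m pendant '[[[0,0,-2],0],[[0,0,-3],0],[[0,0,-2.5],0],[[0,0,-1.5],0],[[0,0,-1],0],[[0,0,-0.5],0],[[0,0,0],0],[[0,0,0],0],[[0,0,0],0]]'
```

```text
[0.5178 0.0315]
[ 0.5257 -0.0479]
[0.5799 0.0272]
[ 0.5837 -0.0101]
[ 0.5875 -0.0486]
[[ 0.4491 -0.2673]
 [ 0.6471 -0.2712]
 [ 0.6415 -0.4104]
 [ 0.4471 -0.4064]] [ 0.5461897  -0.33882671]
time_s: 17.45
ee_pos: [0.5847, -0.009, 0.0117]
eef_rot: [3.14, 0.0, 1.671]
force: [-0.3, -0.4, -0.2]
grip_width: 0.0623
grip_force: 0.0
```

```bash
python3 -m pendant '[[[0,0,0],0],[[0,0,0],0],[[0,0,0],0],[[0,0,0],0],[[0,0,0],0],[[0,0,0],0],[[0,0,0],0],[[0,0,0],0],[[0,0,0],0],[[0,0,0],0]]' 0 25
python3 -m pendant '[[[0,0,0.5],0],[[0,0,1.5],0],[[0,0,2],0],[[0,0,3],0],[[0,0,3],0],[[0,0,1],0],[[0,0,1],0],[[0,0,0],0],[[0,0,0],0]]'
```

```text
time_s: 18.28
ee_pos: [0.5841, -0.009, 0.0107]
eef_rot: [3.141, 0.0, 1.671]
force: [-1.2, -0.1, 5.5]
grip_width: 0.0418
grip_force: 25.0
time_s: 19.03
ee_pos: [0.5836, -0.009, 0.1293]
eef_rot: [-3.14, -0.0, 1.671]
force: [0.5, 0.5, -2.5]
grip_width: 0.0417
grip_force: 25.0
```

```bash
python3 -m pendant '[[[-0.24,-1,0],-0.119],[[-0.24,-2,0],-0.119],[[-0.24,-2.5,0],-0.119],[[-0.24,-2.5,0],-0.119],[[-0.24,-2.7,0],-0.119],[[-0.24,-2.7,0],-0.119],[[-0.24,-2.7,0],-0.119],[[-0.24,-2.7,0],-0.119],[[-0.24,-2.7,0],-0.119],[[-0.24,-2.7,0],-0.119],[[-0.24,-2.7,0],-0.119],[[-0.24,-2.5,0],-0.119],[[-0.24,-2,0],-0.119],[[-0.24,-1.5,0],-0.119],[[0,0,0],0],[[0,0,0],0],[[0,0,0],0],[[0,0,0],0],[[0,0,0],0]]'
python3 - <<'E'
from h import *
snap('wrist','w5')
E
```

```text
time_s: 20.62
ee_pos: [0.5506, -0.3371, 0.1302]
eef_rot: [-3.141, 0.0, 0.007]
force: [-0.1, 0.0, -1.9]
grip_width: 0.0415
grip_force: 25.0
```

View pics/w5.png

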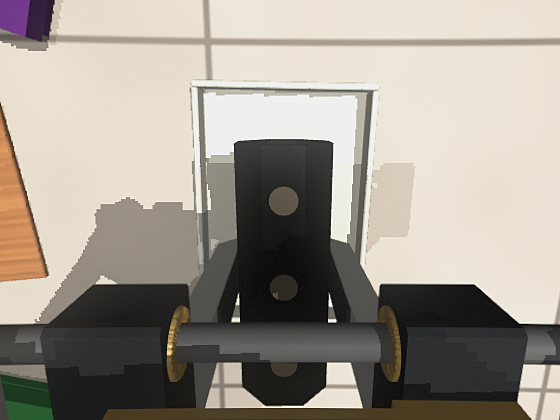

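The log is held straight along the tub. The tub's far outer rim corners are at (191,81) and (380,84), and its sides are at about (197,200) and (371,200).

Run:
```python
from h import *
im=cv2.imread('pics/w5.png');print(im[200,185:210].mean(1).astype(int),im[200,355:385].mean(1).astype(int),im[120,183:205].mean(1).astype(int),im[120,360:390].mean(1).astype(int))
for u,v in [(191,81),(380,84),(197,200),(371,200)]: print(p2w('w5',u,v,.028)[:2].round(4))
crop('w5',180,70,395,285,2.7,'w5c')
```

```text
[221 221 221 220 220 220 221 225 218 123 153 230 238 229 238 226 192  97
 112 115 109 114 189 240 237] [135 138 139 129  85  88  89  87  82 123 197 235 235 239 228 155 198 201
 201 200 200 201 200 201 200 202 201 201 199 201] [221 223 223 223 223 224 223 228 192 157 235 242 239 240 241 203 105 122
 122 120 120 186] [179 179 180 186 148 102  96 101  97  90 123 217 242 241 239 241 221 221
 228 227 228 227 227 227 228 227 228 228 228 227]
[ 0.6456 -0.2685]
[ 0.6446 -0.4083]
[ 0.5554 -0.2681]
[ 0.5565 -0.4078]
```

View pics/w5c.png

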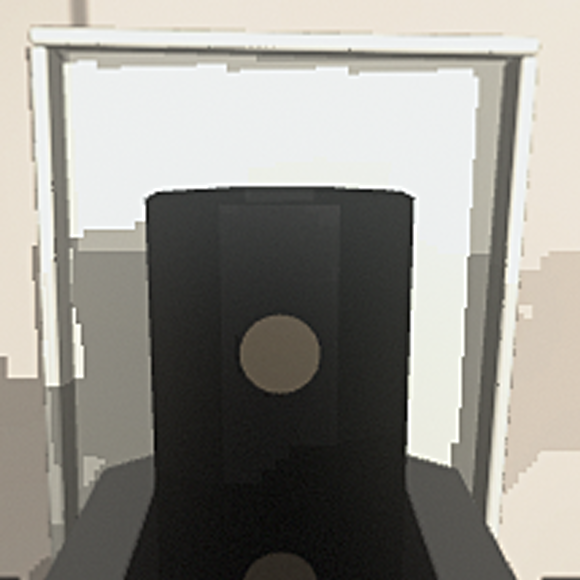

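The tub is measured 140 mm wide as it should be, with its centre at about (0.547, -0.338) and yaw near 0. I lower the log.

```bash
python3 -m pendant '[[[-0.4,-0.1,-1],0],[[0,0,-3],0],[[0,0,-3],0],[[0,0,-2],0],[[0,0,-1],0],[[0,0,-0.8],0],[[0,0,-0.5],0],[[0,0,-0.4],0],[[0,0,-0.3],0],[[0,0,0],0],[[0,0,0],0],[[0,0,0],0],[[0,0,0],0]]'
python3 -m pendant '[[[0,0,-0.05],0],[[0,0,0],0],[[0,0,0],0],[[0,0,0],0]]'
```

```text
time_s: 21.75
ee_pos: [0.5466, -0.3391, 0.011]
eef_rot: [3.141, -0.001, 0.005]
force: [0.8, 0.1, -1.8]
grip_width: 0.0418
grip_force: 25.0
time_s: 22.08
ee_pos: [0.5464, -0.339, 0.01]
eef_rot: [3.142, -0.0, 0.005]
force: [-0.8, -0.0, -2.8]
grip_width: 0.0419
grip_force: 25.0
```

```bash
python3 -m pendant '[[[0,0,-0.05],0],[[0,0,0],0],[[0,0,0],0]]'
python3 -m pendant '[[[0,0,0],0],[[0,0,0],0],[[0,0,0],0],[[0,0,0],0],[[0,0,0],0],[[0,0,0],0]]' 0.66
python3 -m pendant '[[[0,0,1],0],[[0,0,2],0],[[0,0,3],0],[[0,0,3],0],[[0,0,3],0],[[0,0,3],0],[[0,0,3],0],[[0,0,1.5],0],[[0,0,0],0],[[0,0,0],0]]'
python3 -m pendant '[[[0.2,2,0],0.119],[[0.3,3,0],0.119],[[0.3,3.5,0],0.119],[[0.3,3.5,0],0.119],[[0.3,3.5,0],0.119],[[0.3,3.5,0],0.119],[[0.3,3.5,0],0.119],[[0.3,3.5,0],0.119],[[0.3,3.5,0],0.119],[[0.3,3.5,0],0.119],[[0.3,3.5,0],0.119],[[0.3,3.5,0],0.119],[[0.3,3.5,0],0.119],[[0.3,3.5,0],0.119],[[0.3,3.5,0],0],[[0.3,3.5,0],0],[[0.3,3.5,0],0],[[0.5,3,0],0],[[0.4,2,0],0],[[0.3,1.3,0],0]]' 1 15
python3 -m pendant '[[[0,0,0],0],[[0,0,0],0],[[0,0,0],0]]'
python3 - <<'E'
from h import *
snap('wrist','w6');snap('scene','s6')
a=cv2.imread('pics/w6.png');b=cv2.imread('pics/s6.png')
cv2.imwrite('pics/m6.png',np.hstack([cv2.resize(a,(400,300)),cv2.resize(b,(400,300))]))
E
```

```text
time_s: 22.33
ee_pos: [0.5464, -0.3391, 0.0098]
eef_rot: [3.141, -0.0, 0.005]
force: [-2.7, 2.3, 3.3]
grip_width: 0.0416
grip_force: 25.0
time_s: 22.83
ee_pos: [0.5464, -0.339, 0.0094]
eef_rot: [3.142, 0.0, 0.005]
force: [-0.2, 0.6, 0.1]
grip_width: 0.0621
grip_force: 0.0
time_s: 23.67
ee_pos: [0.5464, -0.339, 0.2051]
eef_rot: [3.141, -0.001, 0.005]
force: [0.3, -0.2, -0.3]
grip_width: 0.0622
grip_force: 0.0
time_s: 25.33
ee_pos: [0.6076, 0.3012, 0.202]
eef_rot: [-3.138, 0.001, 1.673]
force: [-0.0, 0.9, 0.2]
grip_width: 0.0938
grip_force: 0.0
time_s: 25.58
ee_pos: [0.6082, 0.298, 0.2035]
eef_rot: [-3.14, 0.001, 1.67]
force: [0.2, -0.1, 0.0]
grip_width: 0.094
grip_force: 0.0
```

View pics/m6.png

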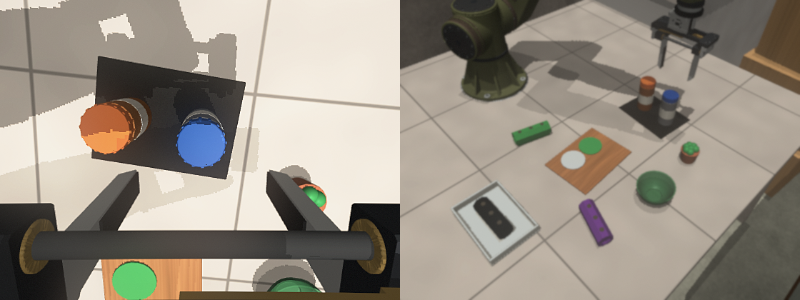

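The log lies in the tub along its length, both jars stand on the mat, and the bowl and pot are untouched. Now I return the blue jar to the white coaster.

```bash
python3 -m pendant '[[[-0.2,0.6,-2],0],[[0,0,-3],0],[[0,0,-3],0],[[0,0,-3],0],[[0,0,-2],0],[[0,0,-1.5],0],[[0,0,-0.7],0],[[0,0,0],0],[[0,0,0],0],[[0,0,0],0],[[0,0,0],0]]'
```

```text
time_s: 26.6
ee_pos: [0.6069, 0.3051, 0.0539]
eef_rot: [3.14, -0.001, 1.671]
force: [-0.0, -0.5, -0.7]
grip_width: 0.094
grip_force: 0.0
```

```bash
python3 -m pendant '[[[-0.1,-0.1,-0.4],0],[[0,0,0],0],[[0,0,0],0]]'
python3 -m pendant '[[[0,0,0],0],[[0,0,0],0],[[0,0,0],0],[[0,0,0],0],[[0,0,0],0],[[0,0,0],0],[[0,0,0],0],[[0,0,0],0],[[0,0,0],0],[[0,0,0],0],[[0,0,0],0],[[0,0,0],0]]' 0 15
python3 -m pendant '[[[0,0,1],0],[[0,0,2],0],[[0,0,3],0],[[0,0,3],0],[[0,0,3],0],[[0,0,2],0],[[0,0,1],0],[[0,0,0],0],[[0,0,0],0],[[0,0,0],0]]'
python3 -m pendant '[[[-0.2,-1,0],0],[[-0.5,-2,0],0],[[-0.6,-3,0],0],[[-0.6,-3,0],0],[[-0.6,-3,0],0],[[-0.6,-3,0],0],[[-0.6,-3,0],0],[[-0.6,-3,0],0],[[-0.7,-3,0],0],[[-0.7,-3,0],0],[[-0.7,-3,0],0],[[-0.6,-3,0],0],[[-0.5,-1.5,0],0],[[-0.3,-1,0],0],[[0,0,0],0],[[0,0,0],0],[[0,0,0],0],[[0,0,0],0]]'
```

```text
time_s: 26.85
ee_pos: [0.6053, 0.3039, 0.0484]
eef_rot: [-3.141, 0.0, 1.671]
force: [-0.3, 0.2, 0.7]
grip_width: 0.0941
grip_force: 0.0
time_s: 27.85
ee_pos: [0.6054, 0.304, 0.0485]
eef_rot: [3.142, 0.0, 1.671]
force: [-0.1, 0.7, -0.0]
grip_width: 0.0539
grip_force: 15.0
time_s: 28.68
ee_pos: [0.6048, 0.3038, 0.1964]
eef_rot: [-3.139, 0.001, 1.671]
force: [-0.0, -0.1, -2.3]
grip_width: 0.0537
grip_force: 15.0
time_s: 30.18
ee_pos: [0.5275, -0.05, 0.1983]
eef_rot: [-3.141, -0.0, 1.672]
force: [-0.5, -0.8, -2.1]
grip_width: 0.054
grip_force: 15.0
```

```bash
python3 -m pendant '[[[0,0,-2],0],[[0,0,-3],0],[[0,0,-3],0],[[0,0,-2.5],0],[[0,0,-1.5],0],[[0,0,-1],0],[[0,0,-0.6],0],[[0,0,-0.4],0],[[0,0,-0.2],0],[[0,0,0],0],[[0,0,0],0],[[0,0,0],0],[[0,0,0],0]]'
```

```text
time_s: 31.27
ee_pos: [0.5277, -0.0511, 0.057]
eef_rot: [3.141, 0.0, 1.671]
force: [0.4, -0.2, -3.0]
grip_width: 0.0538
grip_force: 15.0
```

```bash
python3 -m pendant '[[[0,0,-0.1],0],[[0,0,-0.1],0],[[0,0,0],0],[[0,0,0],0],[[0,0,0],0]]'
python3 -m pendant '[[[0,0,0],0],[[0,0,0],0],[[0,0,0],0],[[0,0,0],0],[[0,0,0],0],[[0,0,0],0],[[0,0,0],0],[[0,0,0],0]]' 1
python3 -m pendant '[[[0,0,1],0],[[0,0,2],0],[[0,0,3],0],[[0,0,3],0],[[0,0,3],0],[[0,0,2.4],0],[[0,0,0.6],0],[[0,0,0],0],[[0,0,0],0],[[0,0,0],0]]'
python3 -m pendant '[[[0,2,0],0],[[-0.2,3,0],0],[[-0.2,3.5,0],0],[[-0.2,3.5,0],0],[[-0.2,3.5,0],0],[[-0.2,3.5,0],0],[[-0.2,3.5,0],0],[[-0.2,3.5,0],0],[[-0.2,3.5,0],0],[[-0.2,3,0],0],[[-0.2,2,0],0],[[-0.2,1.6,0],0],[[0,0,0],0],[[0,0,0],0],[[0,0,0],0],[[0,0,0],0]]'
```

```text
time_s: 31.68
ee_pos: [0.5274, -0.051, 0.0544]
eef_rot: [-3.142, -0.0, 1.671]
force: [0.4, -0.3, -1.7]
grip_width: 0.054
grip_force: 15.0
time_s: 32.35
ee_pos: [0.5274, -0.051, 0.0544]
eef_rot: [-3.142, -0.0, 1.671]
force: [0.4, 0.2, -0.4]
grip_width: 0.0939
grip_force: 0.0
time_s: 33.18
ee_pos: [0.5268, -0.0509, 0.203]
eef_rot: [-3.139, -0.001, 1.671]
force: [-0.6, -0.5, 0.3]
grip_width: 0.0937
grip_force: 0.0
time_s: 34.52
ee_pos: [0.5056, 0.309, 0.2041]
eef_rot: [-3.141, 0.0, 1.67]
force: [-0.4, -0.1, 0.8]
grip_width: 0.0942
grip_force: 0.0
```

```bash
python3 -m pendant '[[[0,0,-2],0],[[0,0,-3],0],[[0,0,-3],0],[[0,0,-3],0],[[0,0,-2],0],[[0,0,-1.5],0],[[0,0,-0.8],0],[[0,0,0],0],[[0,0,0],0],[[0,0,0],0],[[0,0,0],0],[[0,0,0],0]]'
python3 -m pendant '[[[0,0,0],0],[[0,0,0],0],[[0,0,0],0],[[0,0,0],0],[[0,0,0],0],[[0,0,0],0],[[0,0,0],0],[[0,0,0],0],[[0,0,0],0],[[0,0,0],0],[[0,0,0],0],[[0,0,0],0]]' 0 15
python3 -m pendant '[[[0,0,1],0],[[0,0,2],0],[[0,0,3],0],[[0,0,3],0],[[0,0,3],0],[[0,0,2],0],[[0,0,1],0],[[0,0,0],0],[[0,0,0],0],[[0,0,0],0]]'
python3 -m pendant '[[[0,-1,0],0],[[0,-2,0],0],[[0.2,-3,0],0],[[0.2,-3,0],0],[[0.2,-3,0],0],[[0.2,-3,0],0],[[0.2,-3,0],0],[[0.2,-3,0],0],[[0.2,-3,0],0],[[0,-2,0],0],[[0,-1.5,0],0],[[0,-0.6,0],0],[[0,0,0],0],[[0,0,0],0],[[0,0,0],0],[[0,0,0],0],[[0,0,0],0]]'
```

```text
time_s: 35.52
ee_pos: [0.5058, 0.3102, 0.0524]
eef_rot: [3.14, -0.001, 1.671]
force: [0.2, -0.6, -0.1]
grip_width: 0.0942
grip_force: 0.0
time_s: 36.52
ee_pos: [0.5054, 0.31, 0.0514]
eef_rot: [-3.142, -0.0, 1.671]
force: [0.5, -0.8, -0.7]
grip_width: 0.054
grip_force: 15.0
time_s: 37.35
ee_pos: [0.5048, 0.3097, 0.1997]
eef_rot: [-3.139, 0.001, 1.671]
force: [-0.5, -0.7, -2.4]
grip_width: 0.0538
grip_force: 15.0
time_s: 38.77
ee_pos: [0.5193, 0.0297, 0.2014]
eef_rot: [-3.141, -0.0, 1.672]
force: [0.6, 0.4, -2.1]
grip_width: 0.054
grip_force: 15.0
```

```bash
python3 -m pendant '[[[0,0,-2],0],[[0,0,-3],0],[[0,0,-3],0],[[0,0,-2.5],0],[[0,0,-1.5],0],[[0,0,-1],0],[[0,0,-0.6],0],[[0,0,-0.4],0],[[0,0,-0.1],0],[[0,0,0],0],[[0,0,0],0],[[0,0,0],0],[[0,0,0],0],[[0,0,0],0]]'
```

```text
time_s: 39.93
ee_pos: [0.5195, 0.029, 0.0608]
eef_rot: [3.141, 0.0, 1.671]
force: [0.0, -0.4, -1.7]
grip_width: 0.0535
grip_force: 15.0
```

```bash
python3 -m pendant '[[[0,0,-0.1],0],[[0,0,-0.1],0],[[0,0,-0.1],0],[[0,0,0],0],[[0,0,0],0],[[0,0,0],0],[[0,0,0],0]]'
python3 -m pendant '[[[0,0,0],0],[[0,0,0],0],[[0,0,0],0],[[0,0,0],0],[[0,0,0],0],[[0,0,0],0],[[0,0,0],0],[[0,0,0],0]]' 1
python3 -m pendant '[[[0,0,1],0],[[0,0,2],0],[[0,0,3],0],[[0,0,3],0],[[0,0,3],0],[[0,0,3],0],[[0,0,2],0],[[0,0,2],0],[[0,0,0],0],[[0,0,0],0],[[0,0,0],0]]'
python3 - <<'E'
from h import *
snap('side','e');snap('scene','f');snap('wrist','g')
def g(f,*a): crop(f,*a,2,'x'); return cv2.resize(cv2.imread('pics/x.png'),(400,500))
cv2.imwrite('pics/fin.png',np.hstack([g('e',220,170,400,400),g('f',60,150,340,380)]))
E
```

```text
time_s: 40.52
ee_pos: [0.5194, 0.029, 0.0574]
eef_rot: [3.142, 0.0, 1.671]
force: [1.1, -0.8, -2.5]
grip_width: 0.0536
grip_force: 15.0
time_s: 41.18
ee_pos: [0.5194, 0.029, 0.0574]
eef_rot: [3.142, -0.0, 1.671]
force: [-0.1, 0.4, -0.4]
grip_width: 0.0937
grip_force: 0.0
time_s: 42.1
ee_pos: [0.519, 0.029, 0.2467]
eef_rot: [-3.141, -0.0, 1.671]
force: [-0.2, -0.8, -0.0]
grip_width: 0.094
grip_force: 0.0
```

View pics/fin.png

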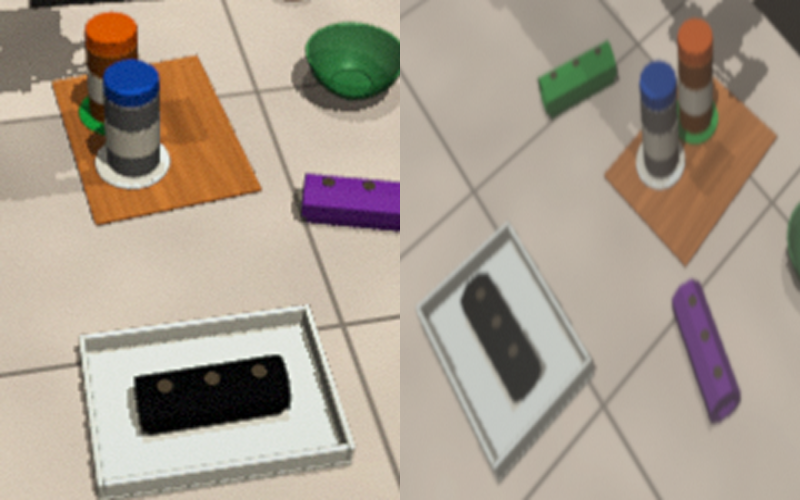

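The blue jar stands on the white coaster and the amber jar on the green one, both upright and centred. The log lies in the middle of the tub along its length.

```bash
python3 -c "
from station import ctrl
print(ctrl.hand_in())"
```

```text
the job is handed in; nothing more can be done
None
```

The job is done and handed in at about 42 s: the log lies lengthwise in the middle of the tub, the blue jar is back on the white coaster and the amber jar on the green one, and the bowl and pot were not touched.

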